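# Fill the capacitor kit tray

## Task

Two of the three pockets of the black kit tray are still empty. Take the two big capacitors standing loose on the bench (the tall ones, the same as the one already in the tray) and stand one upright in each empty pocket, lowering it to the pocket's floor before letting go rather than dropping it. Leave the capacitor already in the tray, the short and the slim capacitor, the solder spool and the jar where they are.

Things in the scene. Friction and masses are not known exactly. Their poses are not given: they have to be found in the camera images.
- can_a_mid (a point): Centre (half-way up) of a big capacitor standing loose on the bench: an upright blue cylinder 36 mm in diameter, 80 mm tall (plus two 5 mm metal terminals on its top), about 110 g; z is its axis. It may go in either empty pocket.
- can_b_mid (a point): Centre (half-way up) of the other big loose capacitor, same size and look (36 mm diameter, 80 mm tall). It may go in either empty pocket.
- pocket_a (a point): Centre of the floor of one empty pocket: the top face of the 57 mm square cork liner, 6 mm above the bench. The pocket is a square 58 mm wide inside, its rim 18 mm above this floor (24 mm above the bench). x points across the tray (away from the robot at yaw 0), y along the row of pockets.
- pocket_b (a point): Centre of the floor of the other empty pocket, same size and axes, also with a cork liner.
- tray: Black kit tray, fixed to the bench, 74 mm (its x) by 206 mm (its y), 24 mm high; origin at the centre of its underside. Three pockets in a row along its y at -66, 0 and +66 mm, walls 8 mm thick. Two are empty and lined with cork, one (any of the three) already holds a capacitor.
- can_done_mid (a point): Centre of the capacitor already standing in the tray (36 mm diameter, 80 mm tall, on the bare tray floor 4 mm above the bench). Leave alone.
- short_can_mid (a point): Centre of a short capacitor, 36 mm diameter, 42 mm tall, loose on the bench. Leave alone.
- slim_can_mid (a point): Centre of a slim capacitor, 22 mm diameter, 60 mm tall, loose on the bench. Leave alone.
- spool_mid (a point): Centre of a green solder spool standing on its flange, 56 mm diameter, 38 mm tall. Leave alone.
- jar_center (a point): Centre of an amber jar with a white lid, 60 mm diameter, 60 mm tall. Leave alone.
- can_a: Same capacitor as point can_a_mid; origin at the centre of its underside.
- can_b: Same capacitor as point can_b_mid; origin at the centre of its underside.
Mind the look-alikes: they are no part of the job. What is shaped like the can_b but pink is not meant.

How it is judged:
By the outcome, as a careful person would: the job done as asked, in the order asked, and still so for the second after the job is handed in, with the robot touching nothing.
It also fails if it takes over 61 s, if anything falls off the work surface, if the arm or the gripper's body presses on something with over 40 N, if the wrist force passes 120 N, or if a joint passes its speed limit or range.

## Robot

A 7-joint arm with a two-finger parallel gripper is mounted at the origin on the work surface. World frame = base frame: x ahead of the robot, y to its left, z up, the work surface at z = 0. Lengths are in m, angles in rad, forces in N, time in s.
With the tool pointing down it reaches from about 0.4 to 0.875 m from the base axis. Payload 19.3 kg.
Tool frame: the origin (TCP) lies midway between the tips of the shut fingers; the grasp point (between the pads) lies 19 mm behind it; z points along the fingers, y is the line along which they close (so a half turn about z gives the same grasp; the last joint's range is limited). The gripper opens to 85 mm and grips with 20 to 120 N. Pads are 22 mm wide; open, the fingers measure 114 mm over their backs; the gripper's body (76 mm by 85 mm) begins 54 mm behind the grasp point. The pads swing forward as they close: fully open they stand 13 mm farther back than shut.
Start: joints at [1.164, 0.521, -0.036, 1.599, 0.021, 1.021, -0.113], TCP at [0.207, -0.59, 0.231] pointing down, gripper open.
Joint ranges: [-2.91, 2.91], [-0.3, 2.13], [-1.5, 1.42], [0.17, 2.43], [-1.26, 4.41], [0.16, 1.93], [-2.52, 2.52]. Speed limits (rad/s): [1.89, 1.89, 2.39, 2.39, 3.01, 3.01, 3.01].

## Interface

Orientations are given as [roll, pitch, yaw] about the fixed x, y, z axes, in that order (R = Rz(yaw) Ry(pitch) Rx(roll)).
In Python, from workcell import telemetry, grab_frame, calibration, bot, outline_of, landmark_of gives the robot as it stands. The module is installed in compiled form; this text tells all that it offers.
- The arm moves only by the shell command python3 -m inch 'ROWS' [FORCE]. ROWS is JSON, a list of rows, each a list of 7 numbers: the shift along the tool's x, y, z in m, then the turn, a rotation vector about the tool's x, y, z in rad, then the closure, from 0 (fully open) to 1 (shut). A call has 1 to 5 rows; each row shifts and turns the commanded pose from where the row before left it, along the tool's axes as they then stand; what a row does not reach is not made up. A row lasts 1/10 s, in which the tool goes at most 50 mm and 8.59 degrees, less where a joint would pass 70% of its speed; a pose out of reach is approached as far as the arm can. A call is refused whole if a number of a shift passes 0.05 or a number of a turn 0.15, either way. A call with a gripper value outside its range is refused whole. The fingers move at their own pace and stop on an object; FORCE is the grip in N (left out, the last holds). Time passes only in rows, so rows that do not move let the fingers close. It gives the time, the measured TCP pose, the force, the opening and the grip force at its end, in the units of the state.
- telemetry.observe(): the state, without advancing time (a new reading comes with each control period).
- grab_frame(name): name is "scene" or "top" or "wrist"; returns the picture (384x512x3 uint8, red, green, blue); there is no depth.
- calibration(name): a dict with "fovy" (degrees; the focal length in pixels is half the picture's height over the tangent of half this angle, whatever the lens; pixels are square), "cx", "cy" (the principal point, pixels), "pose" (4x4, takes a point from camera to world coordinates). Camera axes: x right, y down, z forward; pixel columns grow to the right and rows downward; lengths in m; the calibration is good to about 2 mm. A picture is of the moment at which its call begins: read the wrist's pose just before it. calibration takes no time and is no camera call; for the wrist camera it gives the pose at the moment of the call.
- bot.job_done(): hands the job in; it is judged then, once.
Trained networks look in the newest picture that a camera, given by its name, has taken for a name from the list of things; names that differ only in an ending like _2 or _b are one class to them, and where a whole thing is asked for, a point or a joint stands for the part that bears it (a point fixed in the world has none). Each returns a list of dicts, best first, with "score" (0 to 1); they miss things now and then, are a little off and sometimes report something else, mostly with a low value. They report only what shows in the picture. A call takes as long as a camera call. They do not tell look-alikes from the thing itself.
- outline_of(label, camera): "region" (384x512 bool, what is visible of it) and "rect" ([left, top, right, bottom] in pixels, round what is visible of it).
- landmark_of(label, camera): "xy" ([column, row] in pixels: a listed point, or the origin of a listed thing).
The state is a dict: "clock": time; "qpos": joint angles; "qd": joint speeds; "joint_efforts": joint torques, N m; "position": TCP position; "tool_rot": TCP orientation; "force": force on the tool from outside, world axes, zero at the start; "moment": the same for the moment, N m; "grip_width": finger opening in m; "finger_force": force on a finger pad.
Only numpy, scipy, OpenCV 4.12 (cv2) and the standard library are available. Lean on these libraries where they do the work, as an engineer would, in place of code of your own. Each camera call takes 0.05 s, during which the arm holds its last target. There are 200 camera calls.

## Working session

There is one attempt and no reset: what is moved stays moved. The work goes in short steps, Python scripts to look and compute and a shell command to move; the robot and the scene stay as the last step left them, time stands still between calls to the robot, and variables do not carry over. Pictures are saved under pics/ and viewed, at most 10 in all, crops included, and the job is handed in when it is done.

```bash
mkdir -p pics; cat > h.py <<'E'
import numpy as np, cv2
from workcell import telemetry, grab_frame, calibration, bot, outline_of, landmark_of
def save(cam,n):
    im=grab_frame(cam); cv2.imwrite(f'pics/{n}.png',im[:,:,::-1]); return im
def ray(cam,uv,z):
    c=calibration(cam); f=192/np.tan(np.radians(c['fovy'])/2); T=np.array(c['pose'])
    d=T[:3,:3]@np.array([(uv[0]-c['cx'])/f,(uv[1]-c['cy'])/f,1]); o=T[:3,3]
    return o+d*(z-o[2])/d[2]
E
python3 - <<'E'
from h import *
s=telemetry.observe(); print(s['clock'],s['position'],s['tool_rot'],s['grip_width'])
a=save('scene','s'); 
for cam in ['top','scene']:
    if cam=='top': b=save('top','t')
    for n,z in [('can_a_mid',.04),('pocket_a',.006),('tray',0),('can_done_mid',.044),('short_can_mid',.021),('slim_can_mid',.03),('spool_mid',.019),('jar_center',.03)]:
        for r in landmark_of(n,cam)[:5]:
            print(cam,n,round(r['score'],2),np.round(r['xy'],1),np.round(ray(cam,r['xy'],z),3))
cv2.imwrite('pics/both.png',cv2.resize(np.hstack([a,b])[:,:,::-1],(800,300)))
E
```

```text
0.0 [ 0.20637794 -0.5895765   0.23071127] [-3.14040589e+00  1.02822073e-04  3.36780759e-01] 0.0851525675684191
top can_a_mid 0.75 [237.4 178.5] [0.598 0.103 0.04 ]
top pocket_a 0.84 [409.5 192.1] [ 0.578 -0.267  0.006]
top pocket_a 0.83 [378.6 196.2] [ 0.568 -0.201  0.006]
top tray 0.92 [380.3 199.1] [ 0.563 -0.206  0.   ]
top tray 0.7 [178.1 177.5] [0.608 0.237 0.   ]
top can_done_mid 0.83 [357.8 194.9] [ 0.564 -0.148  0.044]
top short_can_mid 0.81 [181.5 238.3] [0.473 0.22  0.021]
top short_can_mid 0.26 [412.6 193.7] [ 0.571 -0.269  0.021]
top slim_can_mid 0.66 [119.  221.2] [0.507 0.352 0.03 ]
top spool_mid 0.85 [243.  240.3] [0.47  0.091 0.019]
top jar_center 0.22 [240.7 178.8] [0.6   0.097 0.03 ]
scene can_a_mid 0.78 [257.7 217. ] [0.607 0.094 0.04 ]
scene pocket_a 0.68 [167.1 171.4] [ 0.568 -0.206  0.006]
scene pocket_a 0.65 [151.8 165.3] [ 0.569 -0.256  0.006]
scene tray 0.91 [166.1 176.6] [ 0.58 -0.2   0.  ]
scene tray 0.35 [261.6 224.5] [0.595 0.098 0.   ]
scene can_done_mid 0.76 [185.6 173.1] [ 0.576 -0.132  0.044]
scene short_can_mid 0.77 [327.  203.5] [0.477 0.213 0.021]
scene slim_can_mid 0.53 [376.4 234.6] [0.514 0.346 0.03 ]
scene spool_mid 0.95 [285.  180.7] [0.457 0.089 0.019]
scene jar_center 0.86 [197.8 229.9] [ 0.699 -0.011  0.03 ]
scene jar_center 0.24 [167.1 174. ] [ 0.592 -0.182  0.03 ]
```

View pics/t.png

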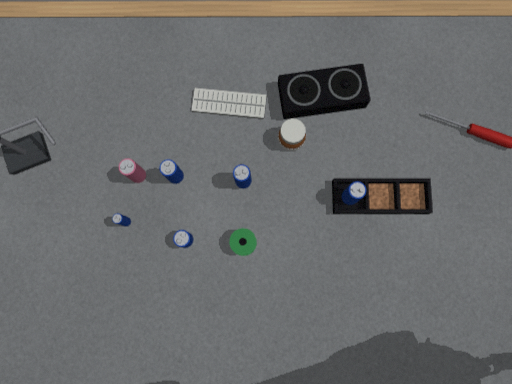

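View pics/s.png

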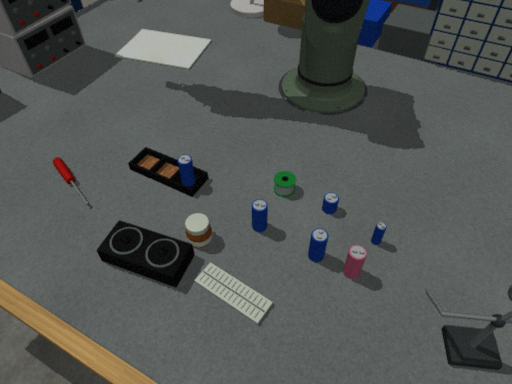

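In the top picture, the full-height candidates are blue at (242,177), blue at (172,172), pink at (132,170), and the blue one already in the tray at (356,193). The two loose blue ones fit the description. The pink one is the look-alike, (183,239) is the short one and (121,220) the slim one. The empty cork pockets are at (380,197) and (411,197). I'll confirm in one crop.

```bash
python3 - <<'E'
from h import *
b=cv2.imread('pics/t.png')
l=cv2.resize(b[140:260,100:260],(640,480),interpolation=cv2.INTER_CUBIC)
cv2.imwrite('pics/crop.png',l)
grab_frame('top')
for r in outline_of('can_a','top')[:4]: 
    print(round(r['score'],2),r['rect'])
for r in outline_of('tray','top')[:1]:
    print(r['rect'], cv2.minAreaRect(np.argwhere(r['region'])[:,::-1].astype(np.float32)))
hsv=cv2.cvtColor(b,cv2.COLOR_BGR2HSV)
m=cv2.inRange(hsv,(5,70,60),(20,255,255)); m[:, :365]=0; m[:170]=0;m[220:]=0;m[:,433:]=0
n,_,st,ce=cv2.connectedComponentsWithStats(m)
for i in range(1,n):
    if st[i,4]>100: print(st[i],ce[i],ray('top',ce[i],.006))
E
```

```text
0.89 [233.2, 162.9, 252.8, 188.6]
0.71 [161.1, 161.0, 184.9, 184.4]
0.64 [119.0, 158.1, 147.8, 184.7]
0.3 [278.9, 116.4, 307.4, 153.8]
[331.6, 179.9, 433.5, 213.6] ((382.0, 196.0), (36.0, 100.0), 90.0)
[368 183  26  27 662] [380.51812689 195.85196375] [ 0.56904293 -0.20477302  0.006     ]
[399 183  26  27 648] [411.65123457 195.87191358] [ 0.56943727 -0.27159355  0.006     ]
```

View pics/crop.png

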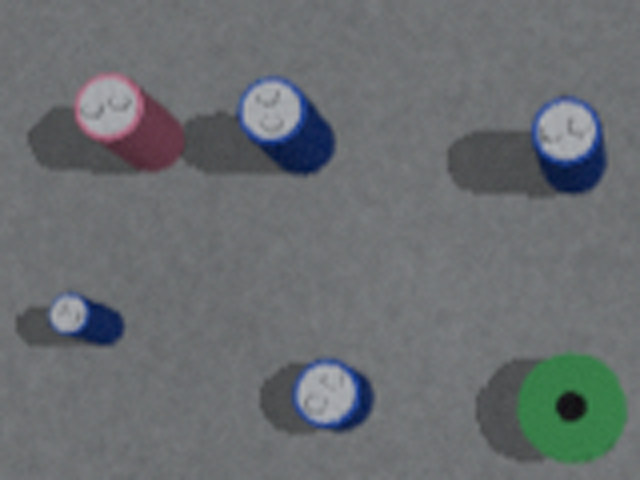

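The crop shows two blue full-height capacitors with tops at about (168,167) and (242,172) in the top picture. The pink one is excluded. First I'll turn the tool to yaw 90° so the fingers close along world x.

```bash
python3 -m inch '[[0,0,0,0,0,-0.149,0],[0,0,0,0,0,-0.149,0],[0,0,0,0,0,-0.149,0],[0,0,0,0,0,-0.149,0],[0,0,0,0,0,-0.149,0]]' 40
python3 -m inch '[[0,0,0,0,0,-0.149,0],[0,0,0,0,0,-0.149,0],[0,0,0,0,0,-0.149,0],[0,0,0,0,0,-0.042,0]]'
python3 -m inch '[[0.04,0.022,0,0,0,0,0],[0.04,0.022,0,0,0,0,0],[0.04,0.022,0,0,0,0,0],[0.04,0.022,0,0,0,0,0],[0.04,0.022,0,0,0,0,0]]'
python3 - <<'E'
from h import *
for uv in [(242,172.3),(168,167)]: print(ray('top',uv,.08))
E
```

```text
clock: 1.55
position: [0.2065, -0.5899, 0.2313]
tool_rot: [-3.142, 0.0, 1.088]
force: [-0.6, -0.8, -0.6]
grip_width: 0.0856
finger_force: 0.0
clock: 1.95
position: [0.2064, -0.5899, 0.2312]
tool_rot: [3.141, -0.0, 1.576]
force: [-0.3, 0.4, -0.1]
grip_width: 0.0856
finger_force: 0.0
clock: 2.45
position: [0.3171, -0.3883, 0.2314]
tool_rot: [3.141, 0.0, 1.571]
force: [1.4, -1.0, -1.0]
grip_width: 0.0853
finger_force: 0.0
[0.60225035 0.09172348 0.08      ]
[0.61248255 0.24238787 0.08      ]
```

```bash
python3 -m inch '[[0.04,0.024,0,0,0,0,0],[0.04,0.024,0,0,0,0,0],[0.04,0.024,0,0,0,0,0],[0.04,0.024,0,0,0,0,0],[0.04,0.024,0,0,0,0,0]]'
python3 -m inch '[[0.04,0.024,0,0,0,0,0],[0.04,0.024,0,0,0,0,0],[0.04,0.024,0,0,0,0,0],[0.04,0.024,0,0,0,0,0],[0.04,0.024,0,0,0,0,0]]'
python3 -m inch '[[0.04,0.024,0,0,0,0,0],[0.04,0.02,0,0,0,0,0],[0,0,0,0,0,0,0]]'
python3 - <<'E'
from h import *
save('wrist','w1'); print(np.round(calibration('wrist')['pose'],3).tolist())
for r in landmark_of('can_a_mid','wrist'): print(round(r['score'],2),r['xy'],ray('wrist',r['xy'],.04))
for r in outline_of('can_a','wrist'): print(round(r['score'],2),r['rect'])
E
```

```text
clock: 2.95
position: [0.4372, -0.1883, 0.2316]
tool_rot: [3.141, 0.0, 1.57]
force: [1.3, -0.0, 0.9]
grip_width: 0.0852
finger_force: 0.0
clock: 3.45
position: [0.5574, 0.0118, 0.2314]
tool_rot: [3.141, 0.0, 1.57]
force: [0.6, -0.3, 0.6]
grip_width: 0.0851
finger_force: 0.0
clock: 3.75
position: [0.6015, 0.0966, 0.2311]
tool_rot: [3.141, -0.003, 1.577]
force: [-1.2, -0.5, -0.3]
grip_width: 0.0855
finger_force: 0.0
[[1.0, 0.004, 0.0, 0.6], [0.004, -0.96, -0.281, 0.165], [-0.001, 0.281, -0.96, 0.373], [0.0, 0.0, 0.0, 1.0]]
0.7 [256.1, 166.2] [0.59697289 0.09147577 0.04      ]
0.91 [248.0, 0.0, 291.8, 52.1]
0.6 [238.8, 150.8, 274.7, 193.0]
```

View pics/w1.png

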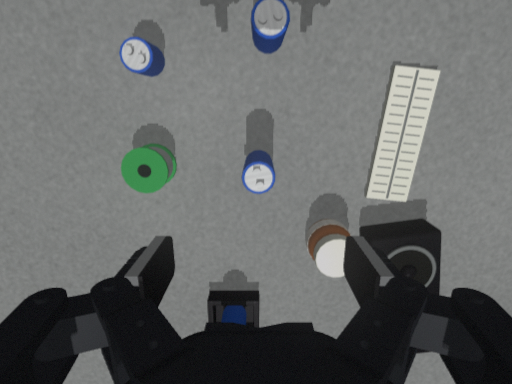

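The wrist view shows the top of blue can 1 at (258,177) and of can 2 at (270,17). The short can is at (137,55), the spool at (145,170) and the jar at (333,255). The fingers close across x.

```bash
python3 - <<'E'
from h import *
for uv in [(258.5,177.3),(270,17)]: print(ray('wrist',uv,.08))
print(telemetry.observe()['position'])
E
```

```text
[0.59977701 0.08665218 0.08      ]
[0.61027814 0.23595887 0.08      ]
[0.6003353  0.08966333 0.23102886]
```

```bash
python3 -m inch '[[0,0,0.045,0,0,0,0],[0,0,0.045,0,0,0,0],[0,0,0.045,0,0,0,0],[0,0,0.04,0,0,0,0],[0,0,0.018,0,0,0,0]]'
python3 -m inch '[[0,0,0,0,0,0,0.3],[0,0,0,0,0,0,0.5],[0,0,0,0,0,0,1],[0,0,0,0,0,0,1],[0,0,0,0,0,0,1]]' 40
python3 -m inch '[[0,0,0,0,0,0,1],[0,0,0,0,0,0,1],[0,0,0,0,0,0,1]]'
```

```text
clock: 4.4
position: [0.5988, 0.0878, 0.0351]
tool_rot: [-3.138, 0.001, 1.569]
force: [-0.1, -0.1, 0.3]
grip_width: 0.085
finger_force: 0.0
clock: 4.9
position: [0.6014, 0.0898, 0.0401]
tool_rot: [3.139, 0.0, 1.57]
force: [-2.4, -1.8, 8.6]
grip_width: 0.0348
finger_force: 39.3
clock: 5.2
position: [0.6014, 0.0898, 0.0401]
tool_rot: [3.139, 0.0, 1.57]
force: [-1.0, -1.1, 9.9]
grip_width: 0.0352
finger_force: 39.3
```

```bash
python3 -m inch '[[0,0,-0.02,0,0,0,1],[0,0,-0.04,0,0,0,1],[0,0,-0.04,0,0,0,1],[0,0,-0.04,0,0,0,1],[0,0,-0.01,0,0,0,1]]'
python3 -m inch '[[-0.03,-0.003,0,0,0,0,1],[-0.04,-0.004,0,0,0,0,1],[-0.04,-0.004,0,0,0,0,1],[-0.04,-0.004,0,0,0,0,1],[-0.04,-0.004,0,0,0,0,1]]'
python3 -m inch '[[-0.04,-0.004,0,0,0,0,1],[-0.04,-0.004,0,0,0,0,1],[-0.04,-0.004,0,0,0,0,1],[-0.03,-0.001,0,0,0,0,1],[-0.02,0,0,0,0,0,1]]'
python3 -m inch '[[0,0,0,0,0,0,1],[0,0,0,0,0,0,1]]'
python3 - <<'E'
from h import *
save('wrist','w2'); c=calibration('wrist'); print(telemetry.observe()['position'],np.round(c['pose'],3)[:3,3])
for r in landmark_of('pocket_a','wrist'): print(round(r['score'],2),r['xy'],ray('wrist',r['xy'],.006))
E
```

```text
clock: 5.7
position: [0.6022, 0.0905, 0.1937]
tool_rot: [3.135, -0.001, 1.57]
force: [0.5, 0.0, -1.1]
grip_width: 0.0346
finger_force: 40.2
clock: 6.2
position: [0.5811, -0.1017, 0.1888]
tool_rot: [3.141, 0.0, 1.571]
force: [0.8, -0.6, -0.5]
grip_width: 0.0352
finger_force: 40.2
clock: 6.7
position: [0.5676, -0.273, 0.1886]
tool_rot: [3.141, 0.001, 1.568]
force: [0.7, 0.7, -0.7]
grip_width: 0.0349
finger_force: 40.2
clock: 6.9
position: [0.5684, -0.2699, 0.1885]
tool_rot: [3.141, -0.0, 1.57]
force: [-0.2, 1.5, -1.2]
grip_width: 0.0348
finger_force: 40.2
[ 0.56857094 -0.26915207  0.18853733] [ 0.568 -0.198  0.331]
0.75 [257.3, 169.2] [ 0.56685169 -0.27014447  0.006     ]
0.73 [256.5, 109.4] [ 0.5660353  -0.20360902  0.006     ]
```

View pics/w2.png

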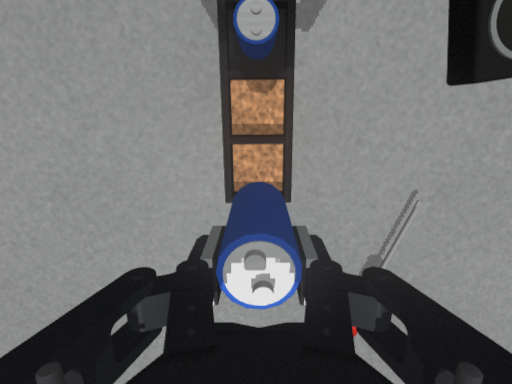

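The can hangs upright in the grip. The empty pockets sit straight ahead at about (257,165) and (257,107). I'll lower it into the end pocket.

```bash
python3 -m inch '[[-0.002,0,0.03,0,0,0,1],[0,0,0.03,0,0,0,1],[0,0,0.03,0,0,0,1],[0,0,0.02,0,0,0,1],[0,0,0.015,0,0,0,1]]'
python3 -m inch '[[0,0,0.008,0,0,0,1],[0,0,0.005,0,0,0,1],[0,0,0,0,0,0,1],[0,0,0,0,0,0,1]]'
```

```text
clock: 7.5
position: [0.5684, -0.2707, 0.0621]
tool_rot: [-3.141, -0.001, 1.572]
force: [0.4, -0.7, -1.7]
grip_width: 0.0349
finger_force: 40.2
clock: 7.9
position: [0.569, -0.272, 0.0511]
tool_rot: [3.141, 0.0, 1.571]
force: [0.0, -0.5, -1.6]
grip_width: 0.035
finger_force: 40.2
```

```bash
python3 -m inch '[[0,0,0.002,0,0,0,1],[0,0,0.001,0,0,0,1],[0,0,0,0,0,0,1]]'
python3 -m inch '[[0,0,0.001,0,0,0,1],[0,0,0,0,0,0,1]]'
python3 -m inch '[[0,0,0.001,0,0,0,1],[0,0,0,0,0,0,1]]'
```

```text
clock: 8.2
position: [0.5685, -0.272, 0.0474]
tool_rot: [3.142, 0.0, 1.571]
force: [-0.7, 0.1, -1.1]
grip_width: 0.035
finger_force: 40.2
clock: 8.4
position: [0.5685, -0.2719, 0.0462]
tool_rot: [-3.141, -0.0, 1.571]
force: [0.2, -0.2, -0.7]
grip_width: 0.0352
finger_force: 40.2
clock: 8.6
position: [0.5686, -0.272, 0.0461]
tool_rot: [3.141, 0.0, 1.571]
force: [-4.1, 1.1, 13.3]
grip_width: 0.035
finger_force: 41.6
```

The can has reached the pocket floor (13 N). I'll release gently, rise, and go to can 2 at about (0.611, 0.239).

```bash
python3 -m inch '[[0,0,0,0,0,0,0.45],[0,0,0,0,0,0,0.4],[0,0,0,0,0,0,0.3],[0,0,0,0,0,0,0],[0,0,0,0,0,0,0]]'
python3 -m inch '[[0,0,-0.02,0,0,0,0],[0,0,-0.03,0,0,0,0],[0,0,-0.045,0,0,0,0],[0,0,-0.045,0,0,0,0],[0,0,-0.02,0,0,0,0]]'
python3 -m inch '[[0.02,0,0,0,0,0,0],[0.02,0,0,0,0,0,0],[0,0,0,0,0,0,0]]'
python3 - <<'E'
from h import *
save('wrist','w3'); print(telemetry.observe()['position'])
for r in outline_of('can_a','wrist'): print(round(r['score'],2),r['rect'])
for r in landmark_of('pocket_a','wrist'): print(round(r['score'],2),r['xy'],ray('wrist',r['xy'],.006))
E
```

```text
clock: 9.1
position: [0.5685, -0.2719, 0.0452]
tool_rot: [-3.142, -0.0, 1.571]
force: [-0.0, 0.4, -0.1]
grip_width: 0.085
finger_force: 0.0
clock: 9.6
position: [0.5697, -0.2721, 0.2094]
tool_rot: [3.138, 0.002, 1.571]
force: [1.2, 0.5, -0.4]
grip_width: 0.0852
finger_force: 0.0
clock: 9.9
position: [0.5689, -0.2291, 0.2057]
tool_rot: [3.141, -0.001, 1.574]
force: [-0.2, 0.7, -0.2]
grip_width: 0.0856
finger_force: 0.0
[ 0.5687267  -0.23078023  0.20553592]
0.56 [237.2, 184.4, 275.1, 235.4]
0.87 [261.2, 193.9] [ 0.57121172 -0.26900562  0.006     ]
0.58 [256.1, 144.9] [ 0.56507959 -0.20818487  0.006     ]
```

View pics/w3.png

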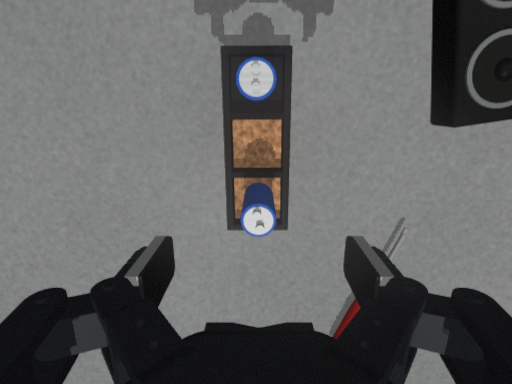

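The first can stands upright in the end pocket, its top at (258,220). The middle pocket is empty at (256,144). Next is can 2.

```bash
python3 -m inch '[[0.03,0.003,0,0,0,0,0],[0.04,0.004,0,0,0,0,0],[0.04,0.004,0,0,0,0,0],[0.04,0.004,0,0,0,0,0],[0.04,0.004,0,0,0,0,0]]'
python3 -m inch '[[0.04,0.004,0,0,0,0,0],[0.04,0.004,0,0,0,0,0],[0.04,0.004,0,0,0,0,0],[0.04,0.004,0,0,0,0,0],[0.04,0.004,0,0,0,0,0]]'
python3 -m inch '[[0.04,0.002,0,0,0,0,0],[0.04,0.001,0,0,0,0,0],[0,0,0,0,0,0,0],[0,0,0,0,0,0,0]]'
python3 - <<'E'
from h import *
im=save('wrist','w4'); print(telemetry.observe()['position'])
hsv=cv2.cvtColor(im,cv2.COLOR_RGB2HSV)
m=cv2.inRange(hsv,(0,0,165),(180,60,255))
n,_,st,ce=cv2.connectedComponentsWithStats(m)
for i in range(1,n):
    if st[i,4]>150: print(st[i],ce[i],ray('wrist',ce[i],.08))
E
```

```text
clock: 10.55
position: [0.5877, -0.0413, 0.2052]
tool_rot: [-3.142, 0.0, 1.569]
force: [0.5, 0.6, 0.7]
grip_width: 0.0853
finger_force: 0.0
clock: 11.05
position: [0.608, 0.1588, 0.2051]
tool_rot: [-3.142, 0.0, 1.569]
force: [0.7, -0.5, -0.5]
grip_width: 0.0854
finger_force: 0.0
clock: 11.45
position: [0.6107, 0.2382, 0.2048]
tool_rot: [-3.141, 0.0, 1.571]
force: [1.1, -0.1, 1.0]
grip_width: 0.0855
finger_force: 0.0
[0.61095746 0.23702008 0.20489818]
[139  50  19  21 251] [147.49003984  59.99601594] [0.515733   0.34414444 0.08      ]
[245  64  34  36 912] [261.13048246  81.76425439] [0.61289398 0.32650459 0.08      ]
[244 160  31  30 656] [259.27439024 175.22103659] [0.61119985 0.24265291 0.08      ]
[119 178  26  25 411] [131.74209246 190.67396594] [0.4875263  0.22739419 0.08      ]
[ 369  186   57   88 2429] [396.63153561 221.90860436] [0.74868492 0.19436715 0.08      ]
```

View pics/w4.png

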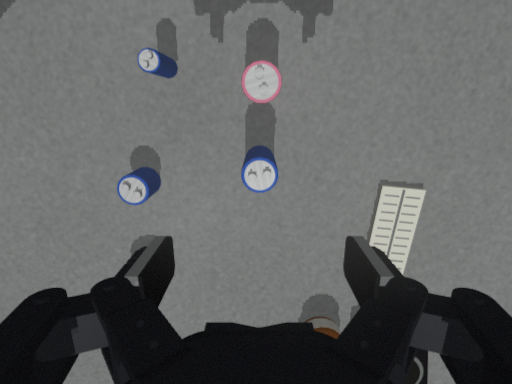

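The blue can 2 has its top at (259,175), with the pink look-alike clear behind it at (262,82). I'll descend and grip.

```bash
python3 -m inch '[[0.002,0,0.04,0,0,0,0],[0,0,0.045,0,0,0,0],[0,0,0.04,0,0,0,0],[0,0,0.03,0,0,0,0],[0,0,0.011,0,0,0,0]]'
python3 -m inch '[[0,0,0,0,0,0,0.3],[0,0,0,0,0,0,0.5],[0,0,0,0,0,0,1],[0,0,0,0,0,0,1],[0,0,0,0,0,0,1]]' 40
python3 -m inch '[[0,0,0,0,0,0,1],[0,0,0,0,0,0,1]]'
python3 -m inch '[[0,0,-0.02,0,0,0,1],[0,0,-0.04,0,0,0,1],[0,0,-0.04,0,0,0,1],[0,0,-0.04,0,0,0,1],[0,0,-0.01,0,0,0,1]]'
```

```text
clock: 12.0
position: [0.6098, 0.2375, 0.0363]
tool_rot: [-3.138, 0.002, 1.569]
force: [-0.4, -0.6, -0.3]
grip_width: 0.0853
finger_force: 0.0
clock: 12.5
position: [0.6115, 0.2403, 0.0411]
tool_rot: [3.139, -0.001, 1.57]
force: [-0.4, -1.6, 7.9]
grip_width: 0.0351
finger_force: 39.3
clock: 12.7
position: [0.6115, 0.2402, 0.0411]
tool_rot: [3.139, -0.001, 1.57]
force: [-0.5, -1.5, 8.8]
grip_width: 0.0348
finger_force: 39.3
clock: 13.2
position: [0.6121, 0.241, 0.1949]
tool_rot: [3.135, -0.003, 1.571]
force: [0.2, 1.7, -1.1]
grip_width: 0.035
finger_force: 40.3
```

```bash
python3 -m inch '[[-0.03,-0.003,0,0,0,0,1],[-0.04,-0.004,0,0,0,0,1],[-0.04,-0.004,0,0,0,0,1],[-0.04,-0.004,0,0,0,0,1],[-0.04,-0.004,0,0,0,0,1]]'
python3 -m inch '[[-0.04,-0.004,0,0,0,0,1],[-0.04,-0.004,0,0,0,0,1],[-0.04,-0.004,0,0,0,0,1],[-0.04,-0.004,0,0,0,0,1],[-0.04,-0.004,0,0,0,0,1]]'
python3 -m inch '[[-0.035,-0.003,0,0,0,0,1],[-0.02,-0.001,0,0,0,0,1],[0,0,0,0,0,0,1],[0,0,0,0,0,0,1]]'
```

```text
clock: 13.7
position: [0.5911, 0.0484, 0.1896]
tool_rot: [3.141, 0.0, 1.571]
force: [0.3, 0.5, -0.7]
grip_width: 0.0349
finger_force: 40.3
clock: 14.2
position: [0.5711, -0.1516, 0.1897]
tool_rot: [3.141, 0.0, 1.571]
force: [0.7, -0.0, -0.7]
grip_width: 0.035
finger_force: 40.3
clock: 14.6
position: [0.5674, -0.2048, 0.1894]
tool_rot: [3.141, -0.0, 1.57]
force: [-0.1, 1.2, -1.4]
grip_width: 0.0346
finger_force: 40.3
```

```bash
python3 -m inch '[[0,0.001,0.03,0,0,0,1],[0,0,0.03,0,0,0,1],[0,0,0.03,0,0,0,1],[0,0,0.02,0,0,0,1],[0,0,0.015,0,0,0,1]]'
python3 -m inch '[[0,0,0.008,0,0,0,1],[0,0,0.005,0,0,0,1],[0,0,0,0,0,0,1],[0,0,0,0,0,0,1]]'
python3 -m inch '[[0,0,0.002,0,0,0,1],[0,0,0.001,0,0,0,1],[0,0,0,0,0,0,1]]'
```

```text
clock: 15.1
position: [0.5685, -0.2034, 0.0632]
tool_rot: [-3.141, -0.001, 1.573]
force: [-0.8, -0.1, -1.1]
grip_width: 0.0351
finger_force: 40.3
clock: 15.5
position: [0.569, -0.2049, 0.0521]
tool_rot: [3.141, 0.0, 1.571]
force: [-0.3, 0.2, -0.8]
grip_width: 0.0352
finger_force: 40.3
clock: 15.8
position: [0.5686, -0.205, 0.0484]
tool_rot: [3.141, 0.0, 1.571]
force: [0.7, 1.1, -0.9]
grip_width: 0.0348
finger_force: 40.3
```

```bash
python3 -m inch '[[0,0,0.001,0,0,0,1],[0,0,0,0,0,0,1]]'
python3 -m inch '[[0,0,0.001,0,0,0,1],[0,0,0,0,0,0,1]]'
```

```text
clock: 16.0
position: [0.5685, -0.2049, 0.0472]
tool_rot: [-3.142, -0.0, 1.571]
force: [-0.8, -0.3, -1.2]
grip_width: 0.0346
finger_force: 40.3
clock: 16.2
position: [0.5686, -0.205, 0.0471]
tool_rot: [3.141, 0.0, 1.571]
force: [-4.9, 1.6, 13.7]
grip_width: 0.035
finger_force: 42.0
```

The can is on the floor, so I'll release, rise, back off and check.

```bash
python3 -m inch '[[0,0,0,0,0,0,0.45],[0,0,0,0,0,0,0.4],[0,0,0,0,0,0,0.3],[0,0,0,0,0,0,0],[0,0,0,0,0,0,0]]'
python3 -m inch '[[0,0,-0.02,0,0,0,0],[0,0,-0.03,0,0,0,0],[0,0,-0.045,0,0,0,0],[0,0,-0.045,0,0,0,0],[0,0,-0.02,0,0,0,0]]'
python3 -m inch '[[0,0,0,0,0,0,0],[0,0,0,0,0,0,0],[0,0,0,0,0,0,0]]'
python3 - <<'E'
from h import *
a=grab_frame('wrist'); b=grab_frame('scene')
c=cv2.resize(b[100:292,80:400],(480,288)); d=cv2.resize(a,(320,288))[:,:]
cv2.imwrite('pics/end.png',np.hstack([d,c])[:,:,::-1])
E
```

```text
clock: 16.7
position: [0.5685, -0.2049, 0.0462]
tool_rot: [-3.142, -0.0, 1.571]
force: [0.5, -0.7, 0.8]
grip_width: 0.0845
finger_force: 0.0
clock: 17.2
position: [0.5697, -0.205, 0.2103]
tool_rot: [3.138, 0.001, 1.571]
force: [0.5, 0.2, -0.1]
grip_width: 0.0856
finger_force: 0.0
clock: 17.5
position: [0.568, -0.2048, 0.2051]
tool_rot: [-3.14, -0.001, 1.571]
force: [-0.1, 0.1, 0.1]
grip_width: 0.0856
finger_force: 0.0
```

View pics/end.png

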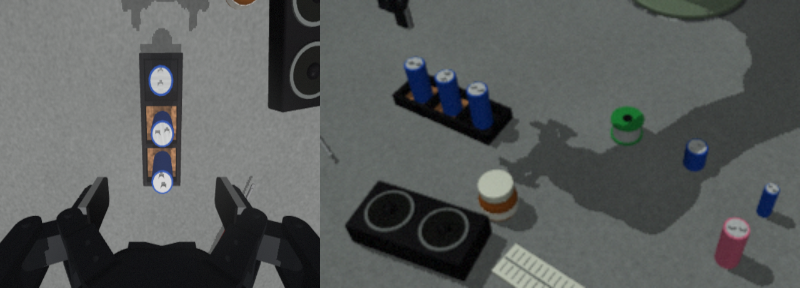

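All three blue cans stand upright in the tray, at (415,80), (447,92) and (480,105) in the scene half. The other objects are where they were, and the gripper is clear.

```bash
python3 -c "
from workcell import bot; print(bot.job_done())"
```

```text
the job is handed in; nothing more can be done
None
```

Both big capacitors now stand upright in the two empty pockets, each lowered to the floor before release; nothing else was moved, and the job was handed in at about 17.6 s of the 61 s allowed.

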